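# Put three pressure gauges back on their own stands

## Robot

A 6-joint arm with a two-finger parallel gripper is mounted at the origin on the work surface. World frame = base frame: x ahead of the robot, y to its left, z up, the work surface at z = 0. Lengths are in m, angles in rad, forces in N, time in s.
With the tool pointing down it reaches from about 0.375 to 0.975 m from the base axis. Payload 3.8 kg.
Tool frame: the origin (TCP) lies midway between the tips of the shut fingers; the grasp point (between the pads) lies 19 mm behind it; z points along the fingers, y is the line along which they close (so a half turn about z gives the same grasp; the last joint's range is limited). The gripper opens to 85 mm and grips with 20 to 120 N. Pads are 22 mm wide; open, the fingers measure 114 mm over their backs; the gripper's body (76 mm by 85 mm) begins 54 mm behind the grasp point. The pads swing forward as they close: fully open they stand 13 mm farther back than shut.
Start: joints at [-1.249, 0.264, 1.604, -0, 1.274, -0.037], TCP at [0.237, -0.632, 0.231] pointing down, gripper open.
Joint ranges: [-2.63, 2.63], [-0.94, 2.18], [0.31, 2.57], [-1.31, 4.45], [0, 2.66], [-2.55, 2.55]. Speed limits (rad/s): [2.57, 2.57, 3.14, 3.14, 3.14, 3.14].

## Interface

Orientations are given as a rotation vector (axis times angle).
In Python, from workcell import bot gives the robot as it stands.
- The arm moves only by the tool jog_arm, never from a script. Its argument "motion" is a list of rows, each a list of 5 numbers: the opening, from -1 (shut) to 1 (fully open), then the shift along the tool's x, y, z in mm, then the turn about the tool's z in degrees. In form: [[claw, x, y, z, twist], ...]. A call has 1 to 10 rows; each row shifts and turns the commanded pose from where the row before left it, along the tool's axes as they then stand; what a row does not reach is not made up. A row lasts 1/12 s, in which the tool goes at most 41.7 mm and 7.16 degrees, less where a joint would pass 70% of its speed; a pose out of reach is approached as far as the arm can. A call with a gripper value outside its range is refused whole. The fingers move at their own pace and stop on an object; "force" is the grip in N (left out, the last holds). Time passes only in rows, so rows that do not move let the fingers close. It gives the time, the measured TCP pose, the force, the opening and the grip force at its end, in the units of the state.
- bot.read_state(): the state, without advancing time (a new reading comes with each control period).
- bot.read_camera(name): name is "scene" or "top" or "wrist"; returns (picture, depth): 384x512x3 uint8, red, green, blue; 384x512 float32, m along the optical axis (not along the pixel's ray), 0 where there is no reading.
- bot.get_calibration(name): a dict with "vfov" (degrees; the focal length in pixels is half the picture's height over the tangent of half this angle, whatever the lens; pixels are square), "cx", "cy" (the principal point, pixels), "rvec" (rotation vector, rad) and "tvec" (3), from world to camera coordinates, as OpenCV has them; the wrist camera has in their place "tool_from_camera" (4x4, takes a point from camera to tool coordinates, whose origin is the TCP and whose axes are the flange's). Camera axes: x right, y down, z forward; pixel columns grow to the right and rows downward; lengths in m; the calibration is good to about 2 mm. The wrist camera is an equidistant fisheye: a pixel r from the principal point sees the ray r / f radians off the axis. A picture is of the moment at which its call begins: read the wrist's pose just before it. get_calibration takes no time and is no camera call.
- bot.finish_job(): hands the job in; it is judged then, once.
The state is a dict: "time": time; "q": joint angles; "joint_vel": joint speeds; "joint_torque": joint torques, N m; "tool_pos": TCP position; "tcp_rot": TCP orientation; "wrist_force": force on the tool from outside, world axes, zero at the start; "torque": the same for the moment, N m; "width": opening from 0.0 (shut) to 1.0 (fully open); "grip_force": force on a finger pad.
Only numpy, scipy, OpenCV 4.12 (cv2) and the standard library are available. Lean on these libraries where they do the work, as an engineer would, in place of code of your own. Each camera call takes 0.05 s, during which the arm holds its last target. There are 200 camera calls.

## Task

The three pressure gauges are each on the wrong stand: the large gauge belongs on the stand with the large round foot, the medium on the medium, the small on the small. First take the dust cover off the spare, square-footed stand and nest it squarely down over the other dust cover, leaving that one where it stands on the bench; then use the spare stand as the free place while you change the gauges round, so that each ends fully seated and upright on its own stand. Never lay a gauge down or knock one over.

Things in the scene. Friction and masses are not known exactly. Their poses are not given: they have to be found in the camera images.
- gauge_large_dial (a point): Dial centre of the large gauge: upright round steel case 80 mm across, 32 mm thick, to grip across its flat faces from above. x: case axis, out of the white dial; z up. Below: brass neck, flange (48 mm across, underside 58 mm below this point), tapered plug (28 mm long, 24 to 12 mm thick, foot 86 mm below). 340 g. Starts on the medium stand. Seated on a stand: 98 mm above its origin.
- gauge_medium_dial (a point): Dial centre of the medium gauge: upright round steel case 60 mm across, 32 mm thick, to grip across its flat faces from above. x: case axis, out of the white dial; z up. Below: brass neck, flange (48 mm across, underside 48 mm below this point), tapered plug (28 mm long, 24 to 12 mm thick, foot 76 mm below). 240 g. Starts on the small stand. Seated on a stand: 88 mm above its origin.
- gauge_small_dial (a point): Dial centre of the small gauge: upright round steel case 40 mm across, 32 mm thick, to grip across its flat faces from above. x: case axis, out of the white dial; z up. Below: brass neck, flange (48 mm across, underside 38 mm below this point), tapered plug (28 mm long, 24 to 12 mm thick, foot 66 mm below). 160 g. Starts on the large stand. Seated on a stand: 78 mm above its origin.
- stand_large: The large gauge's own stand: flat round aluminium foot 130 mm across, 8 mm thick, with a dark round boss 52 mm across, top at 40 mm, with an open bore 32 mm wide, 32 deep, for the plug of any gauge (flange rests on the boss). Origin: under the bore, on the bench; z up. Fixed.
- stand_medium: The medium gauge's own stand: flat round aluminium foot 100 mm across, 8 mm thick, with a dark round boss 52 mm across, top at 40 mm, with an open bore 32 mm wide, 32 deep, for the plug of any gauge (flange rests on the boss). Origin: under the bore, on the bench; z up. Fixed.
- stand_small: The small gauge's own stand: flat round aluminium foot 70 mm across, 8 mm thick, with a dark round boss 52 mm across, top at 40 mm, with an open bore 32 mm wide, 32 deep, for the plug of any gauge (flange rests on the boss). Origin: under the bore, on the bench; z up. Fixed.
- stand_spare: The spare stand: flat square aluminium foot, 120 mm a side, 8 mm thick, with a dark round boss 52 mm across, top at 40 mm, with an open bore 32 mm wide, 32 deep, for the plug of any gauge (flange rests on the boss). Origin: under the bore, on the bench; z up. Fixed. A dust cover hides the boss at the start.
- cover_on_spare_mid (a point): Axis point half-way up the dust cover over the spare stand: hollow grey cone, open below, 88 mm across at the foot, 56 at its closed top 64 mm up (4 mm thick; walls 3), on it a knob to grip, 24 mm across, 22 tall. This point is 43 mm above the foot, 43 below the knob's top. 70 g. Nested, its inside top rests on the lower knob, this point 26 mm above the lower one's, 3 mm play all round.
- cover_on_bench_mid (a point): Axis point half-way up the other dust cover (43 mm above its foot, 43 mm below its knob's top), the same in shape and size, which stands loose on the bare bench; z up. 70 g.
Mind the look-alikes: they are no part of the job. What is shaped like the stand_medium but pink or purple is not meant.

How it is judged:
By the outcome, as a careful person would: the job done as asked, in the order asked, and still so for the second after the job is handed in, with the robot touching nothing.
It also fails if it takes over 141 s, if anything falls off the work surface, if the arm or the gripper's body presses on something with over 40 N, if the wrist force passes 120 N, or if a joint passes its speed limit or range.

## Working session

There is one attempt and no reset: what is moved stays moved. The work goes in short steps, Python scripts to look and compute and a tool call to move; the robot and the scene stay as the last step left them, time stands still between calls to the robot, and variables do not carry over. Pictures are saved under pics/ and viewed, at most 14 in all, crops included, and the job is handed in when it is done.

Besides the shell and the picture viewer there is one more tool, called as name(argument=value, ...) on one line, values as JSON. jog_arm: Moves the arm, as the interface text tells. Its arguments: {"type":"object","properties":{"motion":{"type":"array"},"force":{"type":"number"}},"required":["motion"]}

```bash
mkdir -p pics; cat > h.py <<'E'
import numpy as np, cv2
from workcell import bot
from scipy.spatial.transform import Rotation as R
def cam(n):
    c=bot.get_calibration(n); f=192/np.tan(np.radians(c["vfov"])/2)
    return c,f
def cloud(n,d):
    "world points per pixel from depth (scene/top)"
    c,f=cam(n); v,u=np.mgrid[:384,:512]
    P=np.stack([(u-c["cx"])/f*d,(v-c["cy"])/f*d,d],-1)
    M=R.from_rotvec(np.ravel(c["rvec"])).as_matrix()
    return (P-np.ravel(c["tvec"]))@M
def save(n,im): cv2.imwrite("pics/%s.png"%n,im[...,::-1])
E
python3 - <<'E'
from h import *
a=bot.read_camera("top"); b=bot.read_camera("scene")
np.savez("v0.npz",t=a[0],td=a[1],s=b[0],sd=b[1])
save("top0",cv2.resize(a[0],(768,576))); save("scene0",cv2.resize(b[0],(768,576)))
print(bot.read_state()); print(bot.get_calibration("top"),bot.get_calibration("wrist"))
E
```

```text
{'time': 0.1, 'q': array([-1.24891194e+00,  2.64707553e-01,  1.60522369e+00,  2.47234126e-05,
        1.27369151e+00, -3.68881158e-02]), 'joint_vel': array([ 0.00071709, -0.00243917, -0.00307279, -0.00070259,  0.00117853,
       -0.00053085]), 'joint_torque': array([ 3.59070800e-04, -5.16708040e+01, -3.68589306e+01, -6.71257430e-05,
        6.29673144e-03, -1.20882734e-05]), 'tool_pos': array([ 0.23681745, -0.63140046,  0.2300739 ]), 'tcp_rot': array([-3.08920216e+00, -5.60170512e-01,  4.15859802e-04]), 'wrist_force': array([-0.03038987,  0.80411583,  0.33310559]), 'torque': array([-0.02274787,  0.01753869, -0.01804744]), 'grip_force': 0.0, 'width': 1.001415872874751}
{'vfov': 48.599044318899715, 'cx': 260.64612661945057, 'cy': 189.89068002218474, 'rvec': array([ 2.21773665, -2.17354115,  0.0667685 ]), 'tvec': array([-8.82312410e-04,  4.42903421e-01,  1.09559836e+00])} {'vfov': 65.70646984690485, 'cx': 256.58024726288517, 'cy': 192.38458845582167, 'tool_from_camera': array([[-4.09915443e-04, -9.47331401e-01, -3.20254662e-01,
         8.31285078e-02],
       [ 9.99999844e-01, -2.67078917e-04, -4.89932399e-04,
         8.38996819e-04],
       [ 3.78595078e-04, -3.20254813e-01,  9.47331363e-01,
        -1.42062749e-01],
       [ 0.00000000e+00,  0.00000000e+00,  0.00000000e+00,
         1.00000000e+00]])}
```

View pics/top0.png

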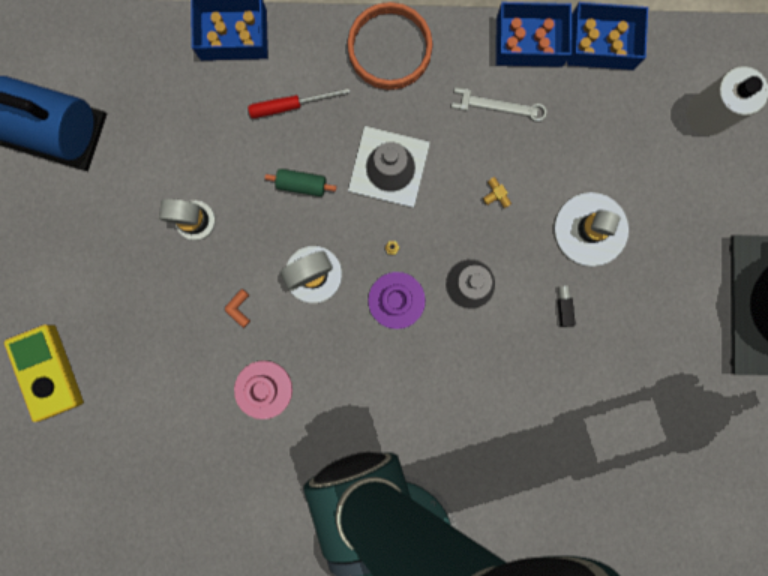

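View pics/scene0.png

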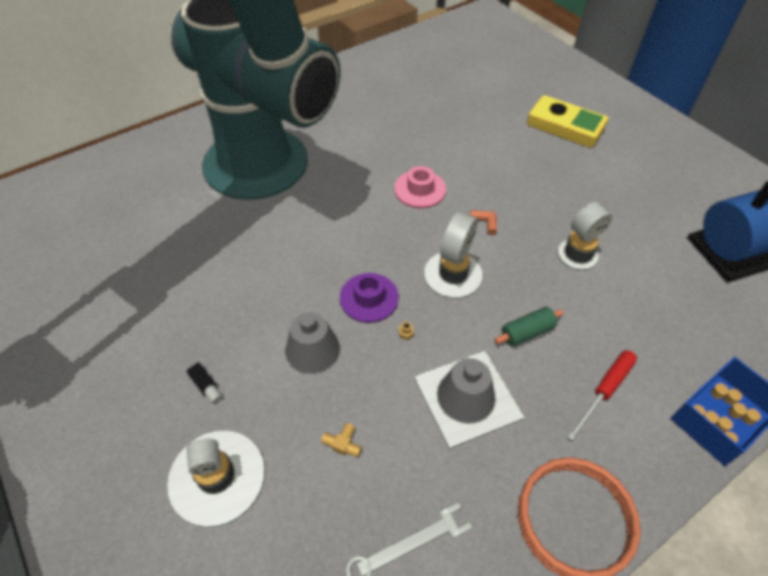

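The top picture (768 px wide) shows these look-alikes:
- **Covers:** one on the square spare stand at (390,160), the other on the bench at (471,284).
- **Stands:** large foot at (591,229) with the small gauge, medium foot at (313,275) with the large gauge, small foot at (194,219) with the medium gauge.
- **Decoys:** purple at (397,300) and pink at (263,390).

I choose the cover at (390,160) to take off first, since it is the one on the square foot.

```bash
cat > m.py <<'E'
from h import *
v=np.load("v0.npz")
def fitc(P,r):
    from scipy.optimize import least_squares
    s=least_squares(lambda p:np.hypot(P[:,0]-p[0],P[:,1]-p[1])-r,P.mean(0),loss="soft_l1",f_scale=.001)
    return s.x,np.abs(s.fun).mean()
def onplane(n,uv,z):
    c,f=cam(n);M=R.from_rotvec(np.ravel(c["rvec"])).as_matrix()
    o=-M.T@np.ravel(c["tvec"]);uv=np.asarray(uv,float)
    d=np.c_[(uv[:,0]-c["cx"])/f,(uv[:,1]-c["cy"])/f,np.ones(len(uv))]@M
    return (o+d*((z-o[2])/d[:,2])[:,None])[:,:2]
if __name__=="__main__":
    W=cloud("top",v["td"]); S=cloud("scene",v["sd"])
    hsv=cv2.cvtColor(v["t"],cv2.COLOR_RGB2HSV)
    white=((hsv[...,2]>175)&(hsv[...,1]<40)).astype(np.uint8)
    print("bench z",np.median(W[250:270,150:160,2]),np.median(S[180:200,200:230,2]))
    for n,(u,w),r in [("L",(591,229),.065),("M",(313,275),.05),("S",(194,219),.035)]:
        u,w=u/1.5,w/1.5
        m=np.zeros_like(white);cv2.circle(m,(int(u),int(w)),int(r*400*1.25),1,-1)
        cs,_=cv2.findContours(white*m,cv2.RETR_EXTERNAL,cv2.CHAIN_APPROX_NONE)
        c=max(cs,key=cv2.contourArea);h=cv2.convexHull(c)[:,0]
        P=onplane("top",c[:,0],.008);x,e=fitc(P,r-.001);print("stand",n,x.round(4),e)
    for n,(u,w),zt in [("gL",(307,270),.098),("gM",(180,212),.088),("gS",(604,222),.078)]:
        xy=onplane("top",[(u/1.5,w/1.5)],zt+.02)[0]
        for nm,C in (("top",W),("scene",S)):
            k=(np.hypot(C[...,0]-xy[0],C[...,1]-xy[1])<.05)&(C[...,2]>zt+.002)
            P=C[k]
            rect=cv2.minAreaRect((P[:,:2]*1000).astype(np.float32))
            print(n,nm,len(P),"zmax",np.percentile(P[:,2],98).round(4),rect)
    for n,(u,w),z in [("cS",(390,153),.094),("cB",(474,280),.086)]:
        xy=onplane("top",[(u/1.5,w/1.5)],z)[0]
        for nm,C in (("top",W),("scene",S)):
            k=(np.hypot(C[...,0]-xy[0],C[...,1]-xy[1])<.025)&(C[...,2]>.078)
            P=C[k];print(n,nm,len(P),np.percentile(P[:,2],[50,90]).round(4),P.mean(0).round(4),cv2.minEnclosingCircle((P[:,:2]*1000).astype(np.float32)))
E
python3 m.py
python3 - <<'E'
from h import *
v=np.load("v0.npz")
a=cv2.resize(v["t"][80:220,90:440],(800,320),interpolation=cv2.INTER_CUBIC);save("crop0",a)
E
```

```text
bench z 0.001062406170780042 0.0007138756084337296
stand L [ 0.5497 -0.3415] 0.0013891567250167818
stand M [0.4588 0.145 ] 0.010209900178132312
stand S [0.5531 0.3592] 0.00253855492506714
gL top 494 zmax 0.1392 ((460.6856994628906, 145.4693603515625), (32.9223518371582, 79.05274200439453), 27.953609466552734)
gL scene 469 zmax 0.1398 ((459.7259216308594, 141.3619842529297), (33.66514587402344, 74.87446594238281), 25.57632064819336)
gM top 354 zmax 0.1201 ((551.1827392578125, 354.38067626953125), (58.099063873291016, 32.568965911865234), 85.79450225830078)
gM scene 352 zmax 0.1195 ((548.8804931640625, 353.7400817871094), (59.32479476928711, 32.862037658691406), 85.36273193359375)
gS top 226 zmax 0.1004 ((549.9541625976562, -339.5161437988281), (38.76091766357422, 31.747482299804688), 71.83162689208984)
gS scene 413 zmax 0.0993 ((548.413330078125, -341.1009216308594), (38.48490524291992, 34.48285675048828), 71.03046417236328)
cS top 84 [0.093  0.0961] [0.6507 0.0142 0.0925] ((651.8021850585938, 13.93459701538086), 11.988091468811035)
cS scene 135 [0.0936 0.0954] [0.6506 0.0115 0.0916] ((649.3111572265625, 13.871560096740723), 12.541406631469727)
cB top 77 [0.0852 0.0883] [ 0.4493 -0.1294  0.0855] ((449.4292907714844, -129.66766357421875), 11.936854362487793)
cB scene 99 [0.086  0.0876] [ 0.4485 -0.1315  0.0852] ((447.0877380371094, -130.7353515625), 12.118581771850586)
```

View pics/crop0.png

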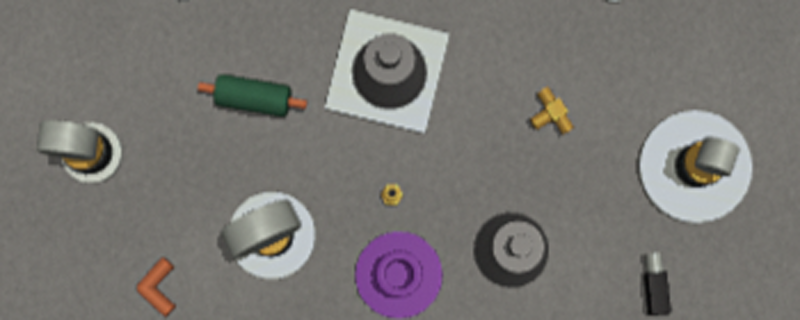

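The crop confirms the grey cover on the white square foot at (388,55), and the other at (512,247) standing on bare bench. Next I work out the approach.

```bash
cat > go.py <<'E'
import sys
from h import *
def info():
    s=bot.read_state();M=R.from_rotvec(s["tcp_rot"]).as_matrix()
    return s,M,np.degrees(np.arctan2(M[1,0],M[0,0]))
def go(x,y,z,yaw=None):
    "shift in tool axes after the twist; twist about tool z (=down) so -yaw"
    s,M,y0=info(); yaw=y0 if yaw is None else yaw
    d=R.from_euler("z",(yaw-y0),degrees=True).as_matrix()@M
    sh=d.T@(np.array([x,y,z])-s["tool_pos"])*1000
    tw=-(yaw-y0)
    print("t%.2f pos %s yaw %.2f F %s width %.3f | twist %.2f then shift %s tilt %s"%(s["time"],s["tool_pos"].round(4),y0,s["wrist_force"].round(1),s["width"],tw,sh.round(1),M[:,2].round(4)))
if __name__=="__main__":
    a=[float(t) for t in sys.argv[1:]]
    go(*a)
E
python3 go.py .6507 .0137 .17; python3 go.py .6507 .0137 .074
```

```text
t0.10 pos [ 0.2368 -0.6314  0.2301] yaw 20.56 F [-0.   0.8  0.3] width 1.001 | twist -0.00 then shift [ 614.  -458.6   61.1] tilt [-6.0e-04  1.9e-03 -1.0e+00]
t0.10 pos [ 0.2368 -0.6314  0.2301] yaw 20.56 F [-0.   0.8  0.3] width 1.001 | twist -0.00 then shift [ 614.  -458.4  157.1] tilt [-6.0e-04  1.9e-03 -1.0e+00]
```

jog_arm(motion=[[0.2,20,-15,0,0],[0.2,26,-19,0,0],[0.2,28,-21,0,0],[0.2,28,-21,0,0],[0.2,28,-21,0,0],[0.2,28,-21,0,0],[0.2,28,-21,0,0],[0.2,28,-21,0,0],[0.2,28,-21,0,0],[0.2,28,-21,0,0]], force=40)

```text
time: 0.93
tool_pos: [0.4192, -0.3463, 0.2308]
tcp_rot: [-3.091, -0.56, 0.001]
wrist_force: [-0.0, -0.2, 0.7]
width: 0.604
grip_force: 0.0
```

jog_arm(motion=[[0.2,28,-21,0,0],[0.2,28,-21,0,0],[0.2,28,-21,0,0],[0.2,28,-21,0,0],[0.2,28,-21,0,0],[0.2,28,-21,0,0],[0.2,28,-21,3,0],[0.2,28,-21,3,0],[0.2,28,-21,3,0],[0.2,28,-21,3,0]])

```text
time: 1.77
tool_pos: [0.6076, -0.0514, 0.2187]
tcp_rot: [-3.091, -0.561, 0.001]
wrist_force: [0.5, -0.2, -0.4]
width: 0.6
grip_force: 0.0
```

jog_arm(motion=[[0.2,27,-20,3,0],[0.2,20,-15,3,0],[0.2,12,-9,2,0],[0.2,5,-3.6,0,0],[0.2,0,0,0,0],[0.2,0,0,0,0]])

```text
time: 2.27
tool_pos: [0.65, 0.0131, 0.2111]
tcp_rot: [3.091, 0.56, -0.002]
wrist_force: [-0.8, -0.3, 0.3]
width: 0.6
grip_force: 0.0
```

```bash
cat > wv.py <<'E'
from h import *
import json
def wrist(name=None):
    s=bot.read_state(); im,d=bot.read_camera("wrist")
    if name: save(name,im)
    c,f=cam("wrist"); v,u=np.mgrid[:384,:512]
    a=np.stack([u-c["cx"],v-c["cy"]],-1); r=np.linalg.norm(a,axis=-1)+1e-9; th=r/f
    ray=np.concatenate([a/r[...,None]*np.tan(th)[...,None],np.ones(r.shape+(1,))],-1)
    P=ray*d[...,None]; T=c["tool_from_camera"]
    P=P@T[:3,:3].T+T[:3,3]; ray=ray@T[:3,:3].T
    M=R.from_rotvec(s["tcp_rot"]).as_matrix()
    W=P@M.T+s["tool_pos"]; W[d==0]=np.nan
    return im,W,ray@M.T,M@T[:3,3]+s["tool_pos"]
def above(W,xy,rad,z0,z1):
    k=(np.hypot(W[...,0]-xy[0],W[...,1]-xy[1])<rad)&(W[...,2]>z0)&(W[...,2]<z1)
    return W[k]
def rep(P,n=""):
    p=(P[:,:2]*1000).astype(np.float32)
    print(n,len(P),"mean",P.mean(0).round(4),"z90 %.4f"%np.percentile(P[:,2],90),"circ",np.round(cv2.minEnclosingCircle(p)[0],1),round(cv2.minEnclosingCircle(p)[1],1),"rect",cv2.minAreaRect(p))
E
python3 go.py .6507 .0137 .074; python3 - <<'E'
from wv import *
im,W,_,_=wrist("w0")
rep(above(W,(.6507,.0137),.025,.086,.105),"knob")
rep(above(W,(.6507,.0137),.035,.064,.078),"covertop")
E
```

```text
t2.27 pos [0.65   0.0131 0.2111] yaw 20.56 F [-0.8 -0.3  0.3] width 0.600 | twist -0.00 then shift [  1.   -0.4 137.1] tilt [-1.e-03 -7.e-04 -1.e+00]
knob 533 mean [0.6516 0.0146 0.0931] z90 0.0943 circ [650.7  14.3] 12.0 rect ((650.8515014648438, 14.389715194702148), (23.18313217163086, 23.136219024658203), 45.4212646484375)
covertop 2072 mean [0.6548 0.0159 0.071 ] z90 0.0723 circ [651.4  14.8] 29.9 rect ((651.8614501953125, 15.009206771850586), (58.01493835449219, 57.644615173339844), 77.64537811279297)
```

View pics/w0.png

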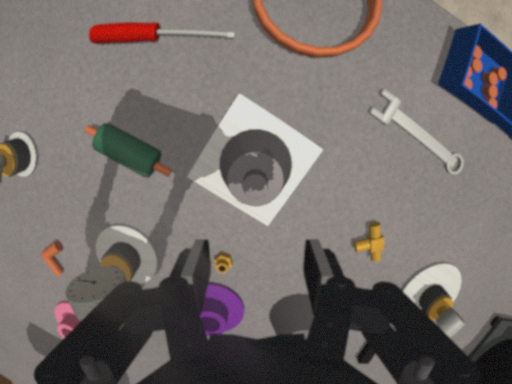

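The wrist view shows the cover on the spare stand at (255,168). Its knob measures (0.651, 0.014), which agrees with the top view. I go down and grip.

jog_arm(motion=[[0.2,1,-1,10,0],[0.2,0,0,22,0],[0.2,0,0,25,0],[0.2,0,0,25,0],[0.2,0,0,22,0],[0.2,0,0,16,0],[0.2,0,0,10,0],[0.2,0,0,6,0],[0.2,0,0,1,0],[0.2,0,0,0,0]])

```text
time: 3.15
tool_pos: [0.6514, 0.0148, 0.0747]
tcp_rot: [3.091, 0.56, 0.001]
wrist_force: [0.4, -0.5, 0.9]
width: 0.602
grip_force: 0.0
```

jog_arm(motion=[[-1,0,0,0,0],[-1,0,0,0,0],[-1,0,0,0,0],[-1,0,0,0,0],[-1,0,0,0,0],[-1,0,0,0,0]])

```text
time: 3.65
tool_pos: [0.6522, 0.0153, 0.0759]
tcp_rot: [3.091, 0.561, 0.004]
wrist_force: [-0.4, -0.4, 5.2]
width: 0.261
grip_force: 39.5
```

jog_arm(motion=[[-1,0,0,-5,0],[-1,0,0,-10,0],[-1,0,0,-15,0],[-1,0,0,-20,0],[-1,0,0,-20,0],[-1,0,0,-20,0],[-1,0,0,-15,0],[-1,0,0,-10,0],[-1,0,0,0,0],[-1,0,0,0,0]])

```text
time: 4.48
tool_pos: [0.6512, 0.0152, 0.1897]
tcp_rot: [3.091, 0.561, 0.001]
wrist_force: [-0.7, -0.3, -1.7]
width: 0.259
grip_force: 39.4
```

```bash
python3 go.py .4485 -.13 .19; python3 - <<'E'
from wv import *
im,W,_,_=wrist("w1")
xy=bot.read_state()["tool_pos"]
print(xy); rep(above(W,(.4485,-.13),.02,.078,.1),"knobB")
rep(above(W,xy,.05,.1,.18),"held")
E
```

```text
t4.48 pos [0.6512 0.0152 0.1897] yaw 20.56 F [-0.7 -0.3 -1.7] width 0.259 | twist -0.00 then shift [-240.8   64.8   -0.5] tilt [ 8.e-04 -0.e+00 -1.e+00]
[0.65051571 0.0152164  0.18847091]wv.py:19: RuntimeWarning: Mean of empty slice.
  print(n,len(P),"mean",P.mean(0).round(4),"z90 %.4f"%np.percentile(P[:,2],90),"circ",np.round(cv2.minEnclosingCircle(p)[0],1),round(cv2.minEnclosingCircle(p)[1],1),"rect",cv2.minAreaRect(p))
  ret = um.true_divide(
Traceback (most recent call last):
  File "wv.py", line 19, in rep
    print(n,len(P),"mean",P.mean(0).round(4),"z90 %.4f"%np.percentile(P[:,2],90),"circ",np.round(cv2.minEnclosingCircle(p)[0],1),round(cv2.minEnclosingCircle(p)[1],1),"rect",cv2.minAreaRect(p))
                                                        ~~~~~~~~~~~~~^^^^^^^^^^^
IndexError: index -1 is out of bounds for axis 0 with size 0
```

View pics/w1.png

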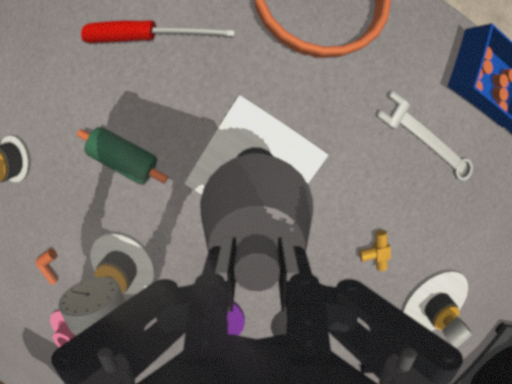

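jog_arm(motion=[[-1,-8,2.2,0,0],[-1,-16,4.3,0,0],[-1,-22,5.9,0,0],[-1,-26,7,0,0],[-1,-26,7,0,0],[-1,-26,7,0,0],[-1,-26,7,0,0],[-1,-26,7,0,0],[-1,-22,5.9,0,0],[-1,-19,5,0,0]])

```text
time: 5.37
tool_pos: [0.4654, -0.1161, 0.1875]
tcp_rot: [-3.09, -0.56, 0.005]
wrist_force: [-0.5, -0.2, -1.1]
width: 0.268
grip_force: 39.4
```

jog_arm(motion=[[-1,-14,3.7,0,0],[-1,-9,2.3,0,0],[-1,0,0,0,0],[-1,0,0,0,0],[-1,0,0,0,0]])

```text
time: 5.78
tool_pos: [0.4496, -0.129, 0.1893]
tcp_rot: [-3.091, -0.561, -0.001]
wrist_force: [0.8, -0.3, -1.4]
width: 0.264
grip_force: 39.4
```

```bash
python3 go.py .4484 -.1297 .094
```

```text
t5.78 pos [ 0.4496 -0.129   0.1893] yaw 20.56 F [ 0.8 -0.3 -1.4] width 0.264 | twist -0.00 then shift [-1.4  0.2 95.3] tilt [ 6.e-04  3.e-04 -1.e+00]
```

jog_arm(motion=[[-1,-1,0,8,0],[-1,0,0,14,0],[-1,0,0,16,0],[-1,0,0,16,0],[-1,0,0,12,0],[-1,0,0,8,0],[-1,0,0,6,0],[-1,0,0,4,0],[-1,0,0,0,0]])

```text
time: 6.53
tool_pos: [0.4479, -0.1293, 0.1045]
tcp_rot: [-3.09, -0.561, 0.002]
wrist_force: [-0.5, -0.4, -0.6]
width: 0.263
grip_force: 39.4
```

jog_arm(motion=[[-1,0,0,3,0],[-1,0,0,3,0],[-1,0,0,2,0],[-1,0,0,2,0],[-1,0,0,0,0],[-1,0,0,0,0]])

```text
time: 7.03
tool_pos: [0.448, -0.1297, 0.0953]
tcp_rot: [3.091, 0.56, 0.0]
wrist_force: [0.7, -0.1, -1.5]
width: 0.267
grip_force: 39.4
```

```bash
python3 go.py .4484 -.1297 .094
```

```text
t7.03 pos [ 0.448  -0.1297  0.0953] yaw 20.55 F [ 0.7 -0.1 -1.5] width 0.267 | twist -0.00 then shift [0.3 0.2 1.3] tilt [ 0. -0. -1.]
```

jog_arm(motion=[[-1,0,0,1,0],[-1,0,0,1,0],[-1,0,0,0,0],[0.2,0,0,0,0],[0.2,0,0,0,0],[0.2,0,0,0,0],[0.2,0,0,0,0],[0.2,0,0,-5,0],[0.2,0,0,-15,0],[0.2,0,0,-25,0]])

```text
time: 7.87
tool_pos: [0.4456, -0.1288, 0.1363]
tcp_rot: [-3.088, -0.56, 0.008]
wrist_force: [1.0, -0.3, -0.1]
width: 0.598
grip_force: 0.0
```

jog_arm(motion=[[0.2,0,0,-25,0],[0.2,0,0,-25,0],[0.2,0,0,-25,0],[0.2,0,0,-15,0],[0.2,0,0,0,0],[0.2,0,0,0,0],[0.2,0,0,0,0]])

```text
time: 8.45
tool_pos: [0.4474, -0.1294, 0.2273]
tcp_rot: [-3.09, -0.56, 0.002]
wrist_force: [-0.3, 0.5, -0.3]
width: 0.599
grip_force: 0.0
```

```bash
python3 go.py .4484 -.1297 .094;python3 - <<'E'
from wv import *
im,W,_,_=wrist("w2")
rep(above(W,(.448,-.13),.025,.1,.13),"knob")
rep(above(W,(.448,-.13),.035,.08,.096),"covertop")
E
```

```text
t8.45 pos [ 0.4474 -0.1294  0.2273] yaw 20.56 F [-0.3  0.5 -0.3] width 0.599 | twist -0.00 then shift [  1.    0.8 133.3] tilt [-1.4e-03  5.0e-04 -1.0e+00]
knob 559 mean [ 0.4483 -0.1303  0.1107] z90 0.1122 circ [ 447.2 -130.7] 11.9 rect ((447.50537109375, -130.814697265625), (22.92021942138672, 22.961002349853516), 20.41575813293457)
covertop 2149 mean [ 0.4514 -0.1291  0.0889] z90 0.0904 circ [ 447.6 -130.6] 30.4 rect ((448.49945068359375, -130.38809204101562), (58.76409149169922, 58.05930709838867), 59.817657470703125)
```

View pics/w2.png

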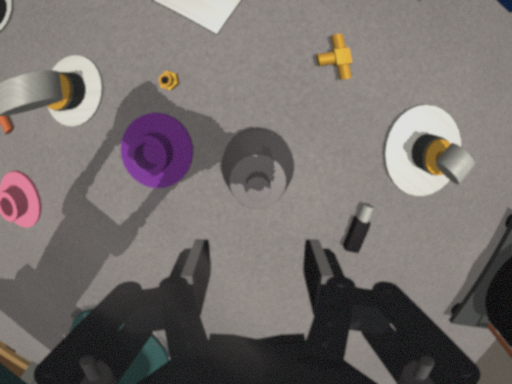

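The wrist view shows the covers nested: knob at (258,178), measured top at 0.112 m as expected for nested. Next comes the small gauge on the large stand, at (445,158) in this view.

```bash
python3 go.py .549 -.340 .21 71.8
```

```text
t8.50 pos [ 0.447  -0.1293  0.2267] yaw 20.56 F [ 0.7  0.6 -0.5] width 0.602 | twist -51.24 then shift [-168.3  162.7   16.7] tilt [-2.6e-03  9.0e-04 -1.0e+00]
```

jog_arm(motion=[[0.2,0,0,0,-5],[0.2,0,0,0,-6.6],[0.2,0,0,0,-6.6],[0.2,0,0,0,-6.6],[0.2,0,0,0,-6.6],[0.2,0,0,0,-6.6],[0.2,0,0,0,-6.6],[0.2,0,0,0,-6.6]])

```text
time: 9.17
tool_pos: [0.4469, -0.1292, 0.2262]
tcp_rot: [-2.538, -1.847, 0.003]
wrist_force: [-0.4, -0.0, -0.2]
width: 0.6
grip_force: 0.0
```

```bash
python3 go.py .549 -.340 .21 71.8
```

```text
t9.17 pos [ 0.4469 -0.1292  0.2262] yaw 72.08 F [-0.4 -0.  -0.2] width 0.600 | twist 0.28 then shift [-168.3  162.9   15.6] tilt [-0.0035  0.0012 -1.    ]
```

jog_arm(motion=[[0.2,-10,10,1,0],[0.2,-20,19,2,0],[0.2,-25,24,2,0],[0.2,-25,24,2,0],[0.2,-25,24,2,0],[0.2,-25,24,2,0],[0.2,-20,20,2,0],[0.2,-13,13,2,0],[0.2,-5,5,1,0],[0.2,0,0,0,0]])

```text
time: 10.0
tool_pos: [0.5499, -0.3417, 0.2099]
tcp_rot: [-2.547, -1.835, 0.002]
wrist_force: [0.2, 0.5, 0.9]
width: 0.598
grip_force: 0.0
```

jog_arm(motion=[[0.2,0,0,0,0],[0.2,0,0,0,0]])

```text
time: 10.17
tool_pos: [0.5496, -0.3392, 0.2117]
tcp_rot: [-2.544, -1.84, 0.0]
wrist_force: [0.8, 0.6, -0.1]
width: 0.597
grip_force: 0.0
```

```bash
cat > look.py <<'E'
from wv import *
def gauge(W,xy,zc):
    P=above(W,xy,.055,zc+.004,zc+.05)
    p=(P[:,:2]*1000).astype(np.float32);r=cv2.minAreaRect(p)
    print("gauge",len(p),r,"z98 %.4f"%np.percentile(P[:,2],98)); return r
def foot(im,W,xy,r):
    k=(np.hypot(W[...,0]-xy[0],W[...,1]-xy[1])<r+.012)&(W[...,2]<.02)&(im.min(-1)>150)
    k=cv2.morphologyEx(k.astype(np.uint8),cv2.MORPH_OPEN,np.ones((3,3)))
    P=W[k>0][:,:2]
    from scipy.optimize import least_squares
    # outer boundary points by angle sectors about current centre
    c=np.array(xy)
    for _ in range(6):
        d=P-c;a=np.degrees(np.arctan2(d[:,1],d[:,0]))//6;rr=np.hypot(*d.T)
        E=np.array([P[a==s][np.argmax(rr[a==s])] for s in np.unique(a) if rr[a==s].max()>r-.012])
        s=least_squares(lambda p:np.hypot(E[:,0]-p[0],E[:,1]-p[1])-p[2],[*c,r],loss="soft_l1",f_scale=.001);c=s.x[:2]
    print("foot",c.round(4),"r %.4f"%s.x[2],len(E),"res %.4f"%np.abs(s.fun).mean()); return c
def boss(im,W,xy,n="boss"):
    P=above(W,xy,.035,.034,.046); rep(P,n)
E
python3 go.py .549 -.340 .062 71.8; python3 - <<'E'
from look import *
im,W,_,_=wrist("w3")
gauge(W,(.549,-.340),.078); foot(im,W,(.549,-.340),.065)
E
```

```text
t10.17 pos [ 0.5496 -0.3392  0.2117] yaw 71.74 F [ 0.8  0.6 -0.1] width 0.597 | twist -0.06 then shift [-1.100e+00 -1.000e-01  1.497e+02] tilt [-0.0012  0.0012 -1.    ]
gauge 1328 ((549.6848754882812, -340.7944030761719), (36.878082275390625, 32.71954345703125), 71.26139831542969) z98 0.0980
foot [ 0.5483 -0.3439] r 0.0663 50 res 0.0013
```

View pics/w3.png

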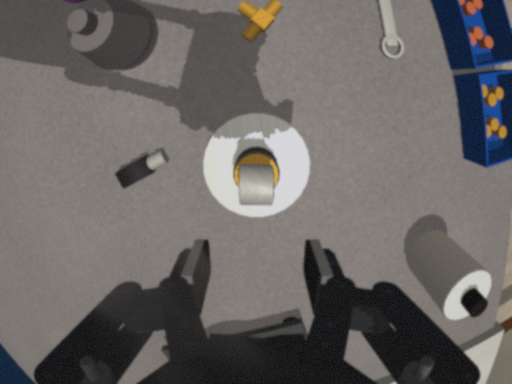

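The view shows the small gauge's case at (256,183) on the large round foot at (257,165). It is aligned with the fingers, so I descend and grip.

jog_arm(motion=[[0.2,-1,0,10,0],[0.2,0,0,22,0],[0.2,0,0,25,0],[0.2,0,0,25,0],[0.2,0,0,25,0],[0.2,0,0,20,0],[0.2,0,0,12,0],[0.2,0,0,7,0],[0.2,0,0,3,0],[0.2,0,0,0,0]], force=60)

```text
time: 11.05
tool_pos: [0.5501, -0.341, 0.0633]
tcp_rot: [2.545, 1.842, 0.0]
wrist_force: [-0.0, 0.6, 0.2]
width: 0.598
grip_force: 0.0
```

jog_arm(motion=[[-1,0,0,0,0],[-1,0,0,0,0],[-1,0,0,0,0],[-1,0,0,0,0],[-1,0,0,0,0],[-1,0,0,0,0]])

```text
time: 11.55
tool_pos: [0.5512, -0.342, 0.0652]
tcp_rot: [2.543, 1.839, 0.002]
wrist_force: [0.0, -0.1, 6.1]
width: 0.368
grip_force: 60.6
```

jog_arm(motion=[[-1,0,0,-5,0],[-1,0,0,-10,0],[-1,0,0,-16,0],[-1,0,0,-20,0],[-1,0,0,-20,0],[-1,0,0,-20,0],[-1,0,0,-15,0],[-1,0,0,-8,0],[-1,0,0,0,0],[-1,0,0,0,0]])

```text
time: 12.38
tool_pos: [0.5498, -0.3411, 0.1773]
tcp_rot: [2.545, 1.841, 0.0]
wrist_force: [-0.2, 0.7, -2.6]
width: 0.369
grip_force: 59.8
```

```bash
python3 go.py .6508 .0143 .175; python3 - <<'E'
from look import *
im,W,_,_=wrist("w4")
boss(im,W,(.549,-.342)); foot(im,W,(.549,-.342),.065)
E
```

```text
t12.38 pos [ 0.5498 -0.3411  0.1773] yaw 71.76 F [-0.2  0.7 -2.6] width 0.369 | twist -0.00 then shift [369.1 -15.4   2.3] tilt [ 1.e-04 -1.e-04 -1.e+00]
boss 1146 mean [ 0.5502 -0.3368  0.0391] z90 0.0402 circ [ 549.  -341.1] 26.0 rect ((549.6905517578125, -338.0875244140625), (45.21918487548828, 50.590370178222656), 72.3570327758789)
foot [ 0.5482 -0.3437] r 0.0666 34 res 0.0007
```

View pics/w4.png

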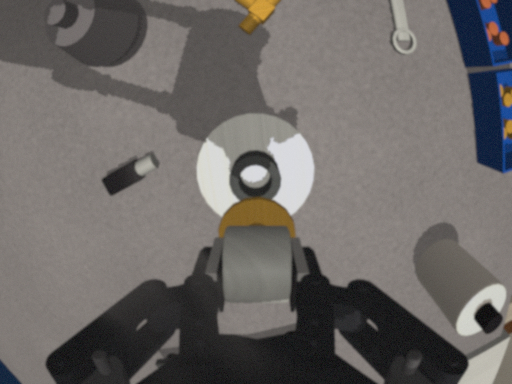

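The small gauge is held upright, and the empty large stand's bore is at (255,175). I move towards the spare stand, stopping short to measure its bore.

jog_arm(motion=[[-1,10,-0.5,0,0],[-1,20,-1,0,0],[-1,30,-1.3,0,0],[-1,34,-1.5,0,0],[-1,34,-1.5,0,0],[-1,34,-1.5,0,0],[-1,34,-1.5,0,0],[-1,34,-1.5,0,0],[-1,28,-1.2,0,0],[-1,20,-0.8,0,0]])

```text
time: 13.27
tool_pos: [0.6246, -0.0695, 0.1755]
tcp_rot: [-2.542, -1.842, 0.002]
wrist_force: [0.5, -0.5, -1.8]
width: 0.363
grip_force: 59.8
```

jog_arm(motion=[[-1,12,-0.5,0,0],[-1,5,-0.2,0,0],[-1,0,0,0,0],[-1,0,0,0,0],[-1,0,0,0,0]])

```text
time: 13.68
tool_pos: [0.6295, -0.0581, 0.177]
tcp_rot: [-2.547, -1.84, 0.001]
wrist_force: [-0.3, -0.4, -2.1]
width: 0.363
grip_force: 59.8
```

```bash
python3 - <<'E'
from look import *
im,W,_,_=wrist("w5")
boss(im,W,(.651,.014))
E
python3 go.py .6508 .0143 .175
```

```text
boss 1456 mean [0.6524 0.0169 0.0392] z90 0.0402 circ [652.4  16.6] 26.0 rect ((652.751220703125, 16.73090362548828), (50.346458435058594, 50.41988754272461), 71.67781066894531)
t13.73 pos [ 0.6296 -0.0582  0.1771] yaw 71.67 F [ 0.5 -0.7 -1.2] width 0.367 | twist -0.00 then shift [75.5 -2.7  2.1] tilt [-4.e-04 -4.e-04 -1.e+00]
```

jog_arm(motion=[[-1,8,-0.4,0,0],[-1,16,-0.4,0,0],[-1,20,-0.4,0,0],[-1,18,-0.4,0,0],[-1,11,0,0,0],[-1,5,0,0,0],[-1,0,0,0,0],[-1,0,0,0,0],[-1,0,0,0,0]])

```text
time: 14.48
tool_pos: [0.6526, 0.0171, 0.1772]
tcp_rot: [2.546, 1.841, -0.001]
wrist_force: [-0.1, 0.9, -2.2]
width: 0.363
grip_force: 59.8
```

```bash
python3 go.py .6526 .0165 .063; sleep .1; python3 - <<'E'
from look import *
im,W,_,_=wrist(); boss(im,W,(.6524,.0166))
E
```

```text
t14.48 pos [0.6526 0.0171 0.1772] yaw 71.74 F [-0.1  0.9 -2.2] width 0.363 | twist -0.00 then shift [ -0.5   0.2 114.2] tilt [-4.e-04 -5.e-04 -1.e+00]
boss 1164 mean [0.6538 0.0211 0.039 ] z90 0.0402 circ [652.5  17.3] 25.9 rect ((653.4684448242188, 20.019515991210938), (45.05329513549805, 50.51008605957031), 71.9134750366211)
```

jog_arm(motion=[[-1,0,0,8,0],[-1,0,0,16,0],[-1,0,0,20,0],[-1,0,0,18,0],[-1,0,0,13,0],[-1,0,0,10,0],[-1,0,0,8,0],[-1,0,0,6,0],[-1,0,0,4,0],[-1,0,0,2,0]])

```text
time: 15.37
tool_pos: [0.6531, 0.0176, 0.0721]
tcp_rot: [2.545, 1.841, 0.0]
wrist_force: [-0.3, 1.0, -2.0]
width: 0.364
grip_force: 59.8
```

jog_arm(motion=[[-1,0,0,2,0],[-1,0,0,2,0],[-1,0,0,1,0],[-1,0,0,0,0],[-1,0,0,0,0]])

```text
time: 15.78
tool_pos: [0.653, 0.0177, 0.0676]
tcp_rot: [2.545, 1.841, 0.001]
wrist_force: [0.1, -0.9, -1.7]
width: 0.363
grip_force: 59.8
```

```bash
python3 go.py .6526 .0165 .063
```

```text
t15.78 pos [0.653  0.0177 0.0676] yaw 71.76 F [ 0.1 -0.9 -1.7] width 0.363 | twist -0.00 then shift [-1.3 -0.   4.6] tilt [ 5.e-04  0.e+00 -1.e+00]
```

jog_arm(motion=[[-1,-1,0,1,0],[-1,0,0,1,0],[-1,0,0,1,0],[-1,0,0,0,0],[-1,0,0,0,0]])

```text
time: 16.2
tool_pos: [0.6528, 0.0166, 0.0652]
tcp_rot: [2.545, 1.841, 0.001]
wrist_force: [-2.2, -0.0, 4.7]
width: 0.365
grip_force: 60.4
```

jog_arm(motion=[[-1,0,0,1,0],[-1,0,0,0,0],[-1,0,0,0,0]])

```text
time: 16.45
tool_pos: [0.6528, 0.0166, 0.0651]
tcp_rot: [2.545, 1.841, 0.0]
wrist_force: [-4.7, -0.7, 8.5]
width: 0.365
grip_force: 61.2
```

jog_arm(motion=[[-1,0,0,-1,0],[0.2,0,0,0,0],[0.2,0,0,0,0],[0.2,0,0,0,0],[0.2,0,0,0,0],[0.2,0,0,-5,0],[0.2,0,0,-15,0],[0.2,0,0,-25,0],[0.2,0,0,-30,0],[0.2,0,0,-30,0]])

```text
time: 17.28
tool_pos: [0.6518, 0.0167, 0.1697]
tcp_rot: [-2.545, -1.84, 0.002]
wrist_force: [0.9, -0.5, 0.4]
width: 0.596
grip_force: 0.0
```

jog_arm(motion=[[0.2,0,0,-25,0],[0.2,0,0,-15,0],[0.2,0,0,-5,0],[0.2,0,0,0,0],[0.2,0,0,0,0],[0.2,0,0,0,0]])

```text
time: 17.78
tool_pos: [0.6513, 0.0167, 0.2121]
tcp_rot: [-2.544, -1.84, 0.004]
wrist_force: [0.5, -0.2, 0.9]
width: 0.6
grip_force: 0.0
```

```bash
python3 - <<'E'
from look import *
im,W,_,_=wrist("w6")
gauge(W,(.6526,.0166),.078); rep(above(W,(.6526,.0166),.03,.04,.055),"flange")
E
python3 go.py .460 .1445 .24 118
```

```text
gauge 1334 ((654.222412109375, 17.010610580444336), (36.90366744995117, 32.80990982055664), 72.06732940673828) z98 0.0980
flange 456 mean [0.6565 0.028  0.0451] z90 0.0463 circ [652.5  17. ] 25.3 rect ((654.6212768554688, 22.60715675354004), (37.374961853027344, 48.402957916259766), 73.61990356445312)
t17.83 pos [0.6512 0.0167 0.2119] yaw 71.76 F [ 0.7  0.2 -0.3] width 0.598 | twist -46.24 then shift [ 202.6 -109.   -28. ] tilt [-0.0038  0.     -1.    ]
```

View pics/w6.png

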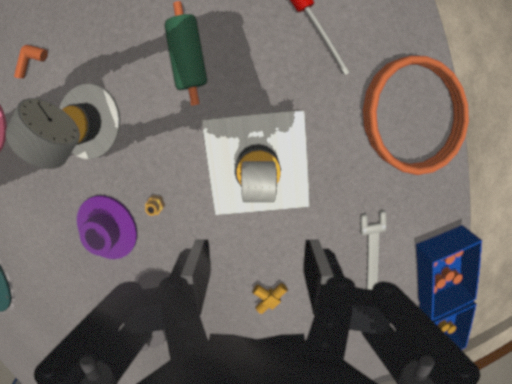

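The small gauge stands upright on the spare stand at (258,180), with its top at 0.098 m, so it is seated. Next is the large gauge on the medium foot at (45,125).

jog_arm(motion=[[0.2,0,0,-2,-6.6],[0.2,0,0,-4,-6.6],[0.2,0,0,-5,-6.6],[0.2,0,0,-5,-6.6],[0.2,0,0,-5,-6.6],[0.2,0,0,-5,-6.6],[0.2,0,0,-2,-6.6]])

```text
time: 18.42
tool_pos: [0.652, 0.0167, 0.2411]
tcp_rot: [-1.61, -2.695, 0.002]
wrist_force: [-0.1, 0.5, 0.2]
width: 0.599
grip_force: 0.0
```

jog_arm(motion=[[0.2,11,-6,0,0],[0.2,22,-12,0,0],[0.2,29,-16,0,0],[0.2,30,-16,0,0],[0.2,30,-16,0,0],[0.2,30,-16,0,0],[0.2,24,-13,0,0],[0.2,16,-9,0,0],[0.2,8,-4,0,0],[0.2,2.6,-1,0,0]])

```text
time: 19.25
tool_pos: [0.4591, 0.1453, 0.2413]
tcp_rot: [-1.619, -2.691, 0.002]
wrist_force: [-0.4, -0.9, 0.6]
width: 0.594
grip_force: 0.0
```

jog_arm(motion=[[0.2,0,0,0,0],[0.2,0,0,0,0],[0.2,0,0,0,0]])

```text
time: 19.5
tool_pos: [0.4621, 0.1441, 0.2421]
tcp_rot: [1.621, 2.691, -0.0]
wrist_force: [0.5, -0.2, 0.0]
width: 0.601
grip_force: 0.0
```

```bash
python3 - <<'E'
from look import *
im,W,_,_=wrist("w7")
r=gauge(W,(.46,.1445),.098)
E
python3 go.py .460 .1445 .083 118
```

```text
gauge 2797 ((458.4710998535156, 147.82403564453125), (33.139930725097656, 73.73658752441406), 27.52738380432129) z98 0.1379
t19.55 pos [0.4621 0.1441 0.2421] yaw 117.87 F [ 0.  -0.9 -0.2] width 0.597 | twist -0.13 then shift [  1.4  -1.6 159.1] tilt [-1.e-04 -2.e-04 -1.e+00]
```

jog_arm(motion=[[0.2,1.5,-1,10,0],[0.2,0,0,22,0],[0.2,0,0,26,0],[0.2,0,0,26,0],[0.2,0,0,26,0],[0.2,0,0,22,0],[0.2,0,0,14,0],[0.2,0,0,8,0],[0.2,0,0,4,0],[0.2,0,0,1,0]], force=80)

```text
time: 20.38
tool_pos: [0.4594, 0.1451, 0.0825]
tcp_rot: [-1.619, -2.691, 0.002]
wrist_force: [-0.2, -0.2, 0.3]
width: 0.597
grip_force: 0.0
```

jog_arm(motion=[[0.2,0,0,0,0],[-1,0,0,0,0],[-1,0,0,0,0],[-1,0,0,0,0],[-1,0,0,0,0],[-1,0,0,0,0],[-1,0,0,0,0]])

```text
time: 20.97
tool_pos: [0.4608, 0.1456, 0.0845]
tcp_rot: [1.618, 2.691, 0.002]
wrist_force: [-0.6, -1.7, 7.1]
width: 0.364
grip_force: 79.9
```

jog_arm(motion=[[-1,0,0,-5,0],[-1,0,0,-10,0],[-1,0,0,-16,0],[-1,0,0,-22,0],[-1,0,0,-26,0],[-1,0,0,-26,0],[-1,0,0,-22,0],[-1,0,0,-12,0],[-1,0,0,-5,0],[-1,0,0,0,0]])

```text
time: 21.8
tool_pos: [0.4601, 0.1456, 0.2283]
tcp_rot: [1.618, 2.691, 0.002]
wrist_force: [-0.3, 0.5, -3.7]
width: 0.367
grip_force: 79.4
```

```bash
python3 - <<'E'
from look import *
im,W,_,_=wrist("w8")
boss(im,W,(.459,.145)); foot(im,W,(.459,.145),.05)
E
python3 go.py .5492 -.3411 .225 71.8
```

```text
boss 912 mean [0.4576 0.1484 0.039 ] z90 0.0401 circ [458.9 145.7] 25.9 rect ((457.42572021484375, 148.4490966796875), (50.795047760009766, 45.65668487548828), 28.27810287475586)
foot [0.4599 0.1433] r 0.0513 36 res 0.0012
t21.85 pos [0.4593 0.1454 0.2268] yaw 117.96 F [-0.8 -0.4 -3. ] width 0.371 | twist 46.16 then shift [-434.1  237.4    1.6] tilt [-6.e-04 -0.e+00 -1.e+00]
```

View pics/w8.png

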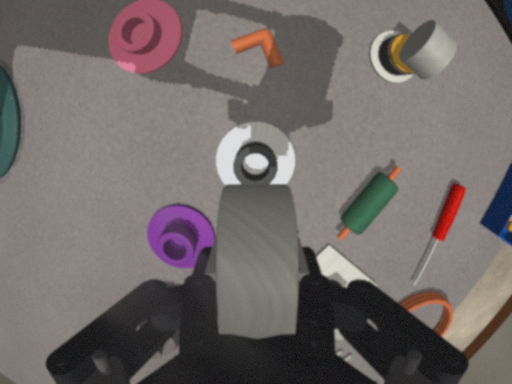

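The large gauge is held with its case at (257,258), and the medium stand's empty bore is at (256,162). I carry it to the large stand, keeping the yaw.

jog_arm(motion=[[-1,-8,-2.5,0,0],[-1,-16,-5,0,0],[-1,-24,-7.6,0,0],[-1,-30,-9.5,0,0],[-1,-32,-10.1,0,0],[-1,-32,-10.1,0,0],[-1,-32,-10.1,0,0],[-1,-32,-10.1,0,0],[-1,-32,-10.1,0,0],[-1,-32,-10.1,0,0]])

```text
time: 22.68
tool_pos: [0.5095, -0.1349, 0.225]
tcp_rot: [-1.618, -2.689, 0.002]
wrist_force: [1.4, 0.3, -3.1]
width: 0.363
grip_force: 79.4
```

jog_arm(motion=[[-1,-32,-10.1,0,0],[-1,-32,-10.1,0,0],[-1,-32,-10.1,0,0],[-1,-32,-10.1,0,0],[-1,-28,-8.8,0,0],[-1,-22,-7,0,0],[-1,-14,-4.4,0,0],[-1,-8,-2.5,0,0],[-1,-2,-1,0,0],[-1,0,0,0,0]])

```text
time: 23.52
tool_pos: [0.5485, -0.341, 0.2262]
tcp_rot: [-1.618, -2.69, -0.001]
wrist_force: [0.3, 0.6, -2.3]
width: 0.365
grip_force: 79.4
```

jog_arm(motion=[[-1,0,0,0,0],[-1,0,0,0,0],[-1,0,0,0,0]])

```text
time: 23.77
tool_pos: [0.5492, -0.3402, 0.2276]
tcp_rot: [1.617, 2.693, 0.0]
wrist_force: [-0.8, 0.5, -3.2]
width: 0.363
grip_force: 79.4
```

```bash
python3 go.py .5495 -.3411 .0855; python3 - <<'E'
from look import *
im,W,_,_=wrist("w9")
boss(im,W,(.549,-.341))
E
python3 go.py .5495 -.3411 .0855
```

```text
t23.77 pos [ 0.5492 -0.3402  0.2276] yaw 118.04 F [-0.8  0.5 -3.2] width 0.363 | twist -0.00 then shift [ -0.9  -0.2 142.1] tilt [ 2.e-04  1.e-04 -1.e+00]
boss 871 mean [ 0.5468 -0.3378  0.0391] z90 0.0402 circ [ 548.7 -341.3] 26.1 rect ((546.650390625, -338.09844970703125), (50.68247985839844, 43.790897369384766), 28.055194854736328)
t23.82 pos [ 0.5492 -0.3404  0.2276] yaw 118.03 F [ 0.4  0.5 -2.3] width 0.362 | twist -0.00 then shift [-7.000e-01 -1.000e-01  1.421e+02] tilt [ 3.e-04  0.e+00 -1.e+00]
```

jog_arm(motion=[[-1,-0.7,0,8,0],[-1,0,0,18,0],[-1,0,0,24,0],[-1,0,0,24,0],[-1,0,0,20,0],[-1,0,0,14,0],[-1,0,0,10,0],[-1,0,0,8,0],[-1,0,0,6,0],[-1,0,0,3,0]])

```text
time: 24.65
tool_pos: [0.5497, -0.3422, 0.0921]
tcp_rot: [1.619, 2.692, 0.0]
wrist_force: [-0.3, -0.2, -2.1]
width: 0.367
grip_force: 79.4
```

jog_arm(motion=[[-1,0,0,1,0],[-1,0,0,1,0],[-1,0,0,1,0],[-1,0,0,0,0],[-1,0,0,0,0]])

```text
time: 25.07
tool_pos: [0.5497, -0.3423, 0.0899]
tcp_rot: [1.619, 2.691, -0.0]
wrist_force: [0.2, 0.2, -2.4]
width: 0.365
grip_force: 79.4
```

jog_arm(motion=[[-1,0,0,1,0],[-1,0,0,1,0],[-1,0,0,0,0],[-1,0,0,0,0]])

```text
time: 25.4
tool_pos: [0.5493, -0.342, 0.0872]
tcp_rot: [-1.619, -2.692, -0.0]
wrist_force: [-0.3, 0.5, -3.6]
width: 0.363
grip_force: 79.4
```

jog_arm(motion=[[-1,0,0,1,0],[-1,0,0,1,0],[-1,0,0,0,0],[-1,0,0,0,0]])

```text
time: 25.73
tool_pos: [0.5493, -0.342, 0.0851]
tcp_rot: [-1.619, -2.692, 0.0]
wrist_force: [0.0, 0.6, -3.1]
width: 0.365
grip_force: 79.4
```

jog_arm(motion=[[-1,0,0,1,0],[-1,0,0,0,0],[-1,0,0,0,0]])

```text
time: 25.98
tool_pos: [0.5495, -0.3422, 0.0847]
tcp_rot: [1.619, 2.692, -0.0]
wrist_force: [-0.5, 0.6, 0.4]
width: 0.364
grip_force: 79.5
```

jog_arm(motion=[[-1,0,0,0.5,0],[0.2,0,0,0,0],[0.2,0,0,0,0],[0.2,0,0,0,0],[0.2,0,0,0,0],[0.2,0,0,-5,0],[0.2,0,0,-15,0],[0.2,0,0,-25,0],[0.2,0,0,-30,0],[0.2,0,0,-30,0]])

```text
time: 26.82
tool_pos: [0.5489, -0.3417, 0.1893]
tcp_rot: [-1.618, -2.691, -0.0]
wrist_force: [0.2, -0.3, 0.1]
width: 0.599
grip_force: 0.0
```

jog_arm(motion=[[0.2,0,0,-25,0],[0.2,0,0,-15,0],[0.2,0,0,-5,0],[0.2,0,0,0,0],[0.2,0,0,0,0],[0.2,0,0,0,0]])

```text
time: 27.32
tool_pos: [0.5485, -0.3414, 0.2316]
tcp_rot: [-1.617, -2.689, -0.0]
wrist_force: [-0.6, -0.1, -0.7]
width: 0.599
grip_force: 0.0
```

```bash
python3 - <<'E'
from look import *
im,W,_,_=wrist("w10")
gauge(W,(.5492,-.3411),.098); rep(above(W,(.5492,-.3411),.03,.04,.055),"flange")
E
python3 go.py .551 .3545 .235 85.8
```

```text
gauge 3002 ((548.6229858398438, -339.33734130859375), (32.99310302734375, 73.79212951660156), 28.138662338256836) z98 0.1378
flange 46 mean [ 0.5489 -0.339   0.0445] z90 0.0459 circ [ 547.7 -339.2] 24.6 rect ((547.8764038085938, -339.0677185058594), (48.68720626831055, 16.59931755065918), 29.27318000793457)
t27.37 pos [ 0.5484 -0.3414  0.2315] yaw 117.96 F [-0.4 -1.6 -0.5] width 0.603 | twist 32.16 then shift [694.3 -48.4  -1.2] tilt [-0.003  0.002 -1.   ]
```

View pics/w10.png

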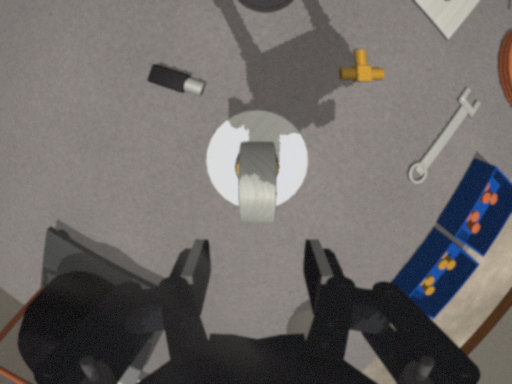

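The large gauge stands upright on the large foot at (257,180), its top at 0.138 m as before. Next is the medium gauge on the small stand.

jog_arm(motion=[[0.2,0,0,0,6.4],[0.2,0,0,0,6.4],[0.2,0,0,0,6.4],[0.2,0,0,0,6.4],[0.2,0,0,0,6.5],[0.2,12,-1,0,0],[0.2,24,-2,0,0],[0.2,34,-2.4,0,0],[0.2,36,-2.5,0,0],[0.2,36,-2.5,0,0]])

```text
time: 28.2
tool_pos: [0.5483, -0.1976, 0.2324]
tcp_rot: [-2.296, -2.141, 0.001]
wrist_force: [1.1, 1.4, 0.5]
width: 0.604
grip_force: 0.0
```

jog_arm(motion=[[0.2,36,-2.5,0,0],[0.2,36,-2.5,0,0],[0.2,36,-2.5,0,0],[0.2,36,-2.5,0,0],[0.2,36,-2.5,0,0],[0.2,36,-2.5,0,0],[0.2,36,-2.5,0,0],[0.2,36,-2.5,0,0],[0.2,36,-2.5,0,0],[0.2,36,-2.5,0,0]])

```text
time: 29.03
tool_pos: [0.5488, 0.1634, 0.2327]
tcp_rot: [-2.295, -2.143, 0.002]
wrist_force: [0.3, -1.0, 0.6]
width: 0.599
grip_force: 0.0
```

jog_arm(motion=[[0.2,36,-2.5,0,0],[0.2,36,-2.5,0,0],[0.2,32,-2.3,0,0],[0.2,24,-2,0,0],[0.2,15,-1.3,0,0],[0.2,9,-0.5,0,0],[0.2,3,0,0,0],[0.2,0,0,0,0],[0.2,0,0,0,0],[0.2,0,0,0,0]])

```text
time: 29.87
tool_pos: [0.5507, 0.3152, 0.2338]
tcp_rot: [2.301, 2.138, -0.001]
wrist_force: [-0.7, -0.3, 0.3]
width: 0.599
grip_force: 0.0
```

```bash
python3 - <<'E'
from look import *
im,W,_,_=wrist("w11")
gauge(W,(.551,.3545),.088)
E
python3 go.py .551 .3545 .073 85.8
```

```text
gauge 2178 ((550.6058959960938, 355.62451171875), (58.13191604614258, 32.79625701904297), 85.13372039794922) z98 0.1179
t29.92 pos [0.5508 0.3152 0.2339] yaw 85.78 F [0.1 0.  1. ] width 0.600 | twist -0.02 then shift [ 39.2  -2.7 160.9] tilt [ 1.e-04 -3.e-04 -1.e+00]
```

jog_arm(motion=[[0.2,8,-0.5,0,0],[0.2,14,-1,0,0],[0.2,12,-1,0,0],[0.2,5.5,-0.5,4,0],[0.2,0,0,14,0],[0.2,0,0,24,0],[0.2,0,0,28,0],[0.2,0,0,28,0],[0.2,0,0,24,0],[0.2,0,0,18,0]], force=70)

```text
time: 30.75
tool_pos: [0.5481, 0.3551, 0.0893]
tcp_rot: [-2.299, -2.14, 0.008]
wrist_force: [0.1, -0.5, 0.1]
width: 0.6
grip_force: 0.0
```

jog_arm(motion=[[0.2,0,0,12,0],[0.2,0,0,6,0],[0.2,0,0,3,0],[0.2,0,0,0,0],[-1,0,0,0,0],[-1,0,0,0,0],[-1,0,0,0,0],[-1,0,0,0,0],[-1,0,0,0,0],[-1,0,0,0,0]])

```text
time: 31.58
tool_pos: [0.5515, 0.3569, 0.0746]
tcp_rot: [2.3, 2.139, 0.005]
wrist_force: [0.1, -0.1, 5.2]
width: 0.366
grip_force: 70.0
```

jog_arm(motion=[[-1,0,0,-5,0],[-1,0,0,-10,0],[-1,0,0,-16,0],[-1,0,0,-22,0],[-1,0,0,-26,0],[-1,0,0,-26,0],[-1,0,0,-18,0],[-1,0,0,-8,0],[-1,0,0,0,0],[-1,0,0,0,0]])

```text
time: 32.42
tool_pos: [0.55, 0.3559, 0.2032]
tcp_rot: [-2.3, -2.14, 0.001]
wrist_force: [0.9, -0.0, -3.5]
width: 0.37
grip_force: 69.5
```

```bash
python3 - <<'E'
from look import *
im,W,_,_=wrist("w12")
boss(im,W,(.552,.355)); foot(im,W,(.552,.355),.035)
E
python3 go.py .4591 .1455 .205
```

```text
boss 1092 mean [0.5504 0.3575 0.0391] z90 0.0402 circ [550.2 355.6] 26.1 rect ((550.2593994140625, 357.3938293457031), (48.66862869262695, 51.436038970947266), 83.70986938476562)
foot [0.5499 0.353 ] r 0.0362 31 res 0.0002
t32.47 pos [0.5493 0.3555 0.202 ] yaw 85.86 F [-0.4  0.6 -2.9] width 0.367 | twist -0.00 then shift [-216.   -74.8   -2.5] tilt [-0.0025 -0.0015 -1.    ]
```

View pics/w12.png

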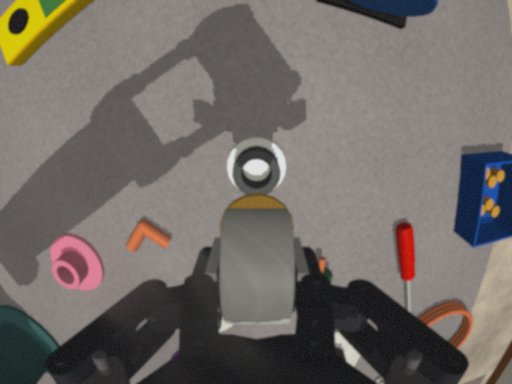

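The medium gauge is held at (257,265), and the small stand's bore is at (257,168). I carry it to the medium stand.

jog_arm(motion=[[-1,-8,-2.8,0,0],[-1,-16,-5.6,0,0],[-1,-24,-8.4,0,0],[-1,-28,-9.8,0,0],[-1,-28,-9.8,0,0],[-1,-28,-9.8,0,0],[-1,-28,-9.8,0,0],[-1,-23,-8,0,0],[-1,-16,-5.6,0,0],[-1,-10,-3.5,0,0]])

```text
time: 33.3
tool_pos: [0.4598, 0.1506, 0.2018]
tcp_rot: [-2.301, -2.137, 0.006]
wrist_force: [1.0, 0.5, -2.4]
width: 0.37
grip_force: 69.6
```

jog_arm(motion=[[-1,-5,-1.8,0,0],[-1,-1.4,-0.3,0,0],[-1,0,0,0,0],[-1,0,0,0,0],[-1,0,0,0,0]])

```text
time: 33.72
tool_pos: [0.4602, 0.1475, 0.2038]
tcp_rot: [-2.299, -2.141, -0.0]
wrist_force: [-0.4, -0.1, -2.9]
width: 0.368
grip_force: 69.6
```

```bash
python3 go.py .459 .1465 .0745; python3 - <<'E'
from look import *
im,W,_,_=wrist("w13")
boss(im,W,(.459,.1455))
E
python3 go.py .459 .1465 .0745
```

```text
t33.72 pos [0.4602 0.1475 0.2038] yaw 85.90 F [-0.4 -0.1 -2.9] width 0.368 | twist -0.00 then shift [ -1.1  -1.2 129.3] tilt [ 1.e-04  3.e-04 -1.e+00]
boss 1069 mean [0.4593 0.1482 0.0391] z90 0.0402 circ [459.1 145.5] 26.1 rect ((459.4233703613281, 147.65374755859375), (47.44004440307617, 51.65190887451172), 85.60072326660156)
t33.77 pos [0.4602 0.1475 0.2038] yaw 85.91 F [ 0.   0.1 -2.5] width 0.363 | twist -0.00 then shift [ -1.1  -1.1 129.3] tilt [ 1.e-04  2.e-04 -1.e+00]
```

jog_arm(motion=[[-1,-1,-1,8,0],[-1,0,0,18,0],[-1,0,0,22,0],[-1,0,0,22,0],[-1,0,0,18,0],[-1,0,0,13,0],[-1,0,0,9,0],[-1,0,0,7,0],[-1,0,0,5,0],[-1,0,0,2,0]])

```text
time: 34.6
tool_pos: [0.4587, 0.1459, 0.0793]
tcp_rot: [-2.3, -2.14, 0.001]
wrist_force: [-0.3, -0.1, -3.9]
width: 0.363
grip_force: 69.6
```

jog_arm(motion=[[-1,0,0,1,0],[-1,0,0,1,0],[-1,0,0,0,0],[-1,0,0,0,0]])

```text
time: 34.93
tool_pos: [0.4592, 0.146, 0.0784]
tcp_rot: [2.3, 2.139, 0.002]
wrist_force: [0.3, 0.0, -2.2]
width: 0.367
grip_force: 69.6
```

jog_arm(motion=[[-1,0,0,1,0],[-1,0,0,1,0],[-1,0,0,0,0],[-1,0,0,0,0]])

```text
time: 35.27
tool_pos: [0.4587, 0.1458, 0.0758]
tcp_rot: [-2.3, -2.14, 0.0]
wrist_force: [0.5, -0.8, -3.4]
width: 0.368
grip_force: 69.6
```

jog_arm(motion=[[-1,0,0,1,0],[-1,0,0,0,0],[-1,0,0,0,0]])

```text
time: 35.52
tool_pos: [0.4586, 0.1458, 0.0747]
tcp_rot: [-2.3, -2.14, 0.0]
wrist_force: [0.1, -1.0, -2.0]
width: 0.367
grip_force: 69.6
```

jog_arm(motion=[[-1,0,0,0.7,0],[-1,0,0,0,0],[-1,0,0,0,0]])

```text
time: 35.77
tool_pos: [0.4588, 0.1459, 0.0745]
tcp_rot: [-2.3, -2.14, 0.0]
wrist_force: [-2.7, -1.1, 3.1]
width: 0.367
grip_force: 70.1
```

jog_arm(motion=[[-1,0,0,0,0],[0.2,0,0,0,0],[0.2,0,0,0,0],[0.2,0,0,0,0],[0.2,0,0,0,0],[0.2,0,0,-5,0],[0.2,0,0,-15,0],[0.2,0,0,-25,0],[0.2,0,0,-30,0],[0.2,0,0,-30,0]])

```text
time: 36.6
tool_pos: [0.458, 0.1457, 0.1799]
tcp_rot: [-2.3, -2.139, 0.002]
wrist_force: [1.0, -0.2, 0.2]
width: 0.602
grip_force: 0.0
```

jog_arm(motion=[[0.2,0,0,-25,0],[0.2,0,0,-12,0],[0.2,0,0,-3,0],[0.2,0,0,0,0],[0.2,0,0,0,0],[0.2,0,0,0,0]])

```text
time: 37.1
tool_pos: [0.4574, 0.1455, 0.2168]
tcp_rot: [-2.299, -2.138, 0.005]
wrist_force: [-0.0, 0.8, -0.7]
width: 0.602
grip_force: 0.0
```

```bash
python3 - <<'E'
from look import *
im,W,_,_=wrist("w14")
gauge(W,(.4591,.1455),.088); rep(above(W,(.4591,.1455),.03,.04,.055),"flange")
E
python3 go.py .654 .0165 .21 72
```

```text
gauge 2208 ((459.8585510253906, 145.11923217773438), (58.10151672363281, 32.69020080566406), 85.92545318603516) z98 0.1178
flange 152 mean [0.457  0.1526 0.0446] z90 0.0461 circ [459.5 147.1] 24.6 rect ((459.7507019042969, 152.22763061523438), (33.62626266479492, 47.42691421508789), 87.99337005615234)
t37.15 pos [0.4574 0.1455 0.2168] yaw 85.86 F [ 0.6 -0.1 -0.7] width 0.600 | twist 13.86 then shift [-61.9 226.9   6. ] tilt [-0.0039 -0.001  -1.    ]
```

The medium gauge is seated: its top is at 0.118 m, as it was on the small stand. Next I go back to the small gauge on the spare stand.

jog_arm(motion=[[0.2,0,0,0,6.9],[0.2,0,0,0,6.9],[0.2,-3,11,0,0],[0.2,-6,22,0,0],[0.2,-8,30,0,0],[0.2,-9,33,0,0],[0.2,-9,33,0,0],[0.2,-9,33,0,0],[0.2,-8,30,0,0],[0.2,-6,20,2,0]])

```text
time: 37.98
tool_pos: [0.6452, 0.0227, 0.2158]
tcp_rot: [2.538, 1.851, -0.001]
wrist_force: [1.0, 0.5, 0.3]
width: 0.598
grip_force: 0.0
```

jog_arm(motion=[[0.2,-3,11,2,0],[0.2,-1,4,1,0],[0.2,0,0,0,0],[0.2,0,0,0,0],[0.2,0,0,0,0]])

```text
time: 38.4
tool_pos: [0.6546, 0.0177, 0.2139]
tcp_rot: [-2.539, -1.849, 0.001]
wrist_force: [0.8, -0.3, -0.4]
width: 0.597
grip_force: 0.0
```

```bash
python3 - <<'E'
from look import *
im,W,_,_=wrist("w15")
gauge(W,(.654,.0165),.078)
E
python3 go.py .654 .0165 .063 72
```

```text
gauge 1336 ((654.1387939453125, 16.51491928100586), (37.85664749145508, 32.928260803222656), 71.65995788574219) z98 0.0981
t38.45 pos [0.6547 0.0178 0.2142] yaw 72.14 F [ 0.  -0.   0.5] width 0.599 | twist 0.14 then shift [ -1.5  -0.2 151.2] tilt [-4.e-04  2.e-04 -1.e+00]
```

jog_arm(motion=[[0.2,-1.5,0,10,0],[0.2,0,0,22,0],[0.2,0,0,26,0],[0.2,0,0,26,0],[0.2,0,0,25,0],[0.2,0,0,20,0],[0.2,0,0,12,0],[0.2,0,0,7,0],[0.2,0,0,3,0],[0.2,0,0,0,0]], force=60)

```text
time: 39.28
tool_pos: [0.6551, 0.0156, 0.0631]
tcp_rot: [2.54, 1.848, 0.0]
wrist_force: [-0.6, -0.7, 0.9]
width: 0.608
grip_force: 0.0
```

jog_arm(motion=[[-1,0,0,0,0],[-1,0,0,0,0],[-1,0,0,0,0],[-1,0,0,0,0],[-1,0,0,0,0],[-1,0,0,0,0]])

```text
time: 39.78
tool_pos: [0.656, 0.0156, 0.0649]
tcp_rot: [2.54, 1.847, 0.003]
wrist_force: [-2.6, 1.0, 6.3]
width: 0.362
grip_force: 60.6
```

jog_arm(motion=[[-1,0,0,-5,0],[-1,0,0,-10,0],[-1,0,0,-16,0],[-1,0,0,-20,0],[-1,0,0,-20,0],[-1,0,0,-20,0],[-1,0,0,-15,0],[-1,0,0,-8,0],[-1,0,0,0,0],[-1,0,0,0,0]])

```text
time: 40.62
tool_pos: [0.6552, 0.0154, 0.1773]
tcp_rot: [2.54, 1.848, 0.001]
wrist_force: [-1.2, -0.3, -1.1]
width: 0.365
grip_force: 59.7
```

```bash
python3 go.py .5502 .3553 .176
```

```text
t40.62 pos [0.6552 0.0154 0.1773] yaw 72.06 F [-1.2 -0.3 -1.1] width 0.365 | twist -0.00 then shift [ 291.  -204.7    1.2] tilt [ 8.e-04 -1.e-04 -1.e+00]
```

jog_arm(motion=[[-1,10,-7,0,0],[-1,20,-14,0,0],[-1,28,-20,0,0],[-1,32,-22.5,0,0],[-1,32,-22.5,0,0],[-1,32,-22.5,0,0],[-1,32,-22.5,0,0],[-1,32,-22.5,0,0],[-1,28,-20,0,0],[-1,20,-14,0,0]])

```text
time: 41.45
tool_pos: [0.5555, 0.3295, 0.175]
tcp_rot: [-2.537, -1.849, 0.005]
wrist_force: [0.7, 0.1, -2.4]
width: 0.367
grip_force: 59.7
```

jog_arm(motion=[[-1,15,-10.5,0,0],[-1,8,-5.5,0,0],[-1,2,-1,0,0],[-1,0,0,0,0],[-1,0,0,0,0],[-1,0,0,0,0]])

```text
time: 41.95
tool_pos: [0.5505, 0.354, 0.1767]
tcp_rot: [2.542, 1.846, -0.001]
wrist_force: [0.3, -1.0, -2.0]
width: 0.365
grip_force: 59.7
```

```bash
python3 - <<'E'
from look import *
im,W,_,_=wrist("w16")
boss(im,W,(.550,.3553))
E
python3 go.py .5504 .3553 .065
```

```text
boss 1211 mean [0.5513 0.3591 0.039 ] z90 0.0402 circ [550.4 355.8] 25.8 rect ((551.053955078125, 358.14935302734375), (46.17683792114258, 51.35236358642578), 73.84111022949219)
t42.00 pos [0.5506 0.354  0.1769] yaw 71.96 F [ 0.6  1.2 -1.8] width 0.367 | twist -0.00 then shift [  1.2  -0.6 111.9] tilt [-3.e-04 -5.e-04 -1.e+00]
```

jog_arm(motion=[[-1,1,-0.5,8,0],[-1,0,0,16,0],[-1,0,0,20,0],[-1,0,0,18,0],[-1,0,0,13,0],[-1,0,0,11,0],[-1,0,0,9,0],[-1,0,0,7,0],[-1,0,0,4,0],[-1,0,0,2,0]])

```text
time: 42.83
tool_pos: [0.5501, 0.3564, 0.0687]
tcp_rot: [-2.541, -1.848, 0.0]
wrist_force: [-0.4, 0.2, -2.1]
width: 0.364
grip_force: 59.7
```

jog_arm(motion=[[-1,0,0,1,0],[-1,0,0,0,0],[-1,0,0,0,0]])

```text
time: 43.08
tool_pos: [0.5506, 0.3568, 0.0689]
tcp_rot: [2.541, 1.848, 0.002]
wrist_force: [1.0, 0.2, -2.2]
width: 0.366
grip_force: 59.7
```

jog_arm(motion=[[-1,0,0,1,0],[-1,0,0,0,0],[-1,0,0,0,0]])

```text
time: 43.33
tool_pos: [0.5502, 0.3565, 0.0674]
tcp_rot: [2.541, 1.848, 0.001]
wrist_force: [0.6, -0.1, -1.6]
width: 0.367
grip_force: 59.7
```

jog_arm(motion=[[-1,0,0,1,0],[-1,0,0,1,0],[-1,0,0,0,0],[-1,0,0,0,0]])

```text
time: 43.67
tool_pos: [0.55, 0.3564, 0.065]
tcp_rot: [-2.541, -1.848, 0.0]
wrist_force: [-0.7, 0.0, -1.3]
width: 0.365
grip_force: 59.7
```

jog_arm(motion=[[-1,0,0,0.8,0],[-1,0,0,0,0],[-1,0,0,0,0]])

```text
time: 43.92
tool_pos: [0.5501, 0.3565, 0.065]
tcp_rot: [2.541, 1.848, 0.0]
wrist_force: [-2.4, -0.9, 4.8]
width: 0.368
grip_force: 60.4
```

jog_arm(motion=[[-1,0,0,0,0],[0.2,0,0,0,0],[0.2,0,0,0,0],[0.2,0,0,0,0],[0.2,0,0,0,0],[0.2,0,0,-5,0],[0.2,0,0,-15,0],[0.2,0,0,-25,0],[0.2,0,0,-30,0],[0.2,0,0,-30,0]])

```text
time: 44.75
tool_pos: [0.5495, 0.3561, 0.1697]
tcp_rot: [-2.541, -1.848, 0.003]
wrist_force: [1.1, 1.2, -0.1]
width: 0.6
grip_force: 0.0
```

jog_arm(motion=[[0.2,0,0,-30,0],[0.2,0,0,-30,0],[0.2,0,0,-20,0],[0.2,0,0,-5,0],[0.2,0,0,0,0],[0.2,0,0,0,0]])

```text
time: 45.25
tool_pos: [0.5497, 0.3562, 0.2533]
tcp_rot: [-2.541, -1.848, 0.002]
wrist_force: [-0.3, 0.3, -0.4]
width: 0.6
grip_force: 0.0
```

```bash
python3 - <<'E'
from look import *
im,W,_,_=wrist("w17")
gauge(W,(.5502,.3555),.078)
b=bot.read_camera("scene"); save("scene1",cv2.resize(b[0],(768,576)))
t,d=bot.read_camera("top");C=cloud("top",d)
for n,xy,z in(("L",(.549,-.341),.098),("M",(.459,.1455),.088)): gauge(C,xy,z)
rep(above(C,(.448,-.13),.025,.1,.13),"knob")
E
```

```text
gauge 1040 ((551.2698974609375, 357.082275390625), (37.018699645996094, 32.19194412231445), 71.99501037597656) z98 0.0981
gauge 456 ((550.69189453125, -339.8935546875), (32.69306564331055, 77.84671020507812), 28.306631088256836) z98 0.1398
gauge 334 ((460.9808654785156, 144.15054321289062), (58.21796798706055, 32.373111724853516), 86.15341186523438) z98 0.1199
knob 81 mean [ 0.448  -0.1299  0.1115] z90 0.1137 circ [ 448.  -130.3] 11.7 rect ((448.1568298339844, -129.87171936035156), (21.898380279541016, 22.16748046875), 45.368980407714844)
```

View pics/scene1.png

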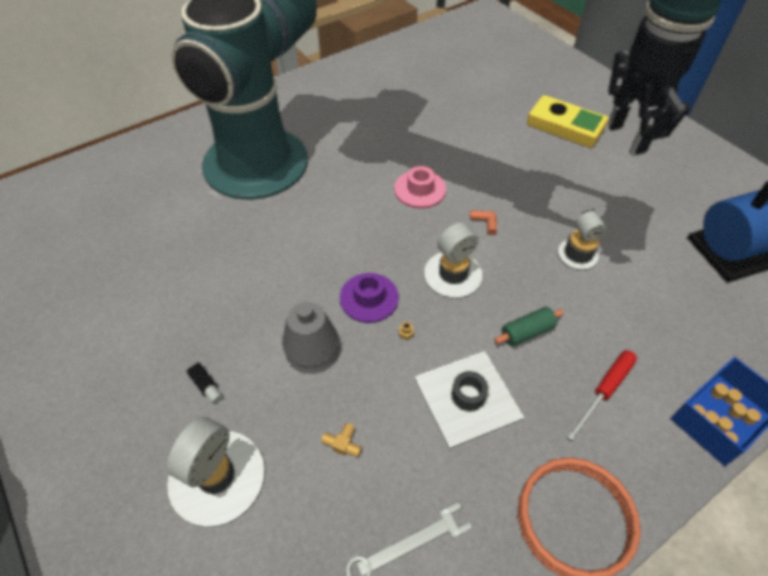

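The final scene shows the large gauge at (203,455) on the large foot, the medium at (457,255) on the medium and the small at (588,235) on the small. The covers are nested at (311,338), the spare stand is empty at (470,390), and the arm is clear of everything. I hand it in.

```bash
python3 -c "
from workcell import bot
print(bot.finish_job())"
```

```text
the job is handed in; nothing more can be done
None
```

The job is handed in: the covers are nested on the bench, and the large, medium and small gauges are each seated upright on their own stand, finished at about 45 s of the 141 s allowed (the hand-in gave no verdict).

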